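# Push the dust collector's filter home and set its slide lever to high

## Task

Get the nail-dust collector running on full: first push its filter cassette, which has been left part-way out, fully home into the machine, and only then slide the speed lever away from the front, past the first click (low), to its second stop (high). Do it all by pushing with the fingertips: take neither the cassette's tab nor the lever between the fingers, do not lift the cassette, leave the bottles, pots and file where they are, and finish clear of everything.

Things in the scene. Friction and masses are not known exactly. Their poses are not given: they have to be found in the camera images.
- collector: white dust collector fixed to the table, 240 mm deep (x) x 340 wide (y), deck 90 high; fan housing 112 high over the rear 60 mm. Origin: centre of its underside on the table; +x from its front to its rear, +y left seen from the front, z up. Front face at own x = -120 mm. Control deck with the lever: right of the bay, own y = -170 to -67 mm.
- bay_stop (a point): middle of the bay's rear wall at floor level, in the collector at x = +60, y = +35, z = +60 mm; axes as the collector's. The bay holds the cassette: 204 mm wide, 180 mm from the front face to this wall, open at top and front. The cassette is fully home when it stops against this wall.
- cassette: loose filter cassette in the bay: grey frame, white pleats, 180 mm (x) x 200 (y) x 28 high, about 0.35 kg, 2 mm play each side, slides on the bay floor with 1 to 5 N of friction. Origin: centre of its underside; axes as the collector's. Home: origin at x = -30, y = +35, z = +60 mm in the collector, front flush with its front face. Starts 25 to 45 mm out towards the front.
- cassette_tab (a point): point on the front face of the cassette's pull tab, mid-width, 30 mm above the cassette's underside (90 mm above the table), at the cassette's own x = -90 mm. The tab is 60 mm wide, 8 thick and reaches from the underside to 45 mm above it (105 above the table); before it is free air down to the table. Axes as the cassette's.
- lever (a joint): travel of the slide lever in m along the collector's own +x (away from its front): 0 = off (its start), 0.016 = low (first detent), 0.032 = high (second detent and hard stop). Spring detents hold it: leaving off or low takes about 5 N; some two thirds of the way to the next detent it snaps in by itself and stays (play 0.6 mm); pushed less it may rest half-way or spring back.
- lever_cap (a point): centre of the lever's black ribbed cap, 16 mm long (x, along the slot) x 24 wide (y) x 20 high, moving with the lever, 104 mm above the table; the cap spans 4 to 24 mm above the deck. At off it is at x = -65, y = -118 mm in the collector. Axes as the collector's. The deck between cap and front edge is free (47 mm).
- glitter_pot: small clear pot with metal lid, 32 mm across, 26 mm high, standing on the control deck about 100 mm beyond the lever. Loose, to be left alone. Origin: centre of its underside.
- polish_a: nail polish bottle, 31 mm across, 73 mm high, on the table in front of the collector, right of the pull tab. Loose, to be left alone. Origin: centre of its underside.
- polish_b: nail polish bottle, 31 mm across, 73 mm high, on the table to the right of the collector's front corner. Loose, to be left alone. Origin: centre of its underside.
- powder_pot: white screw-top powder pot, 58 mm across, 46 mm high, on the table in front of the collector, left of the pull tab. Loose, to be left alone. Origin: centre of its underside.
- gel_pot: squat yellow pot, 66 mm across, 34 mm high, on the table at the collector's right. Loose, to be left alone. Origin: centre of its underside.
- lotion: tall white bottle, 52 mm across, 150 mm high, on the table at the collector's left. Loose, to be left alone. Origin: centre of its underside.
- file: flat grey nail file, 178 x 20 x 5 mm, lying on the table at the collector's left, in front of the tall bottle. Loose, to be left alone. Origin: centre of its underside.

How it is judged:
By the outcome, as a careful person would: the job done as asked, in the order asked, and still so for the second after the job is handed in, with the robot touching nothing.
It also fails if it takes over 38 s, if anything falls off the work surface, if the arm or the gripper's body presses on something with over 40 N, if the wrist force passes 120 N, or if a joint passes its speed limit or range.

## Robot

A 6-joint arm with a two-finger parallel gripper is mounted at the origin on the work surface. World frame = base frame: x ahead of the robot, y to its left, z up, the work surface at z = 0. Lengths are in m, angles in rad, forces in N, time in s.
With the tool pointing down it reaches from about 0.3 to 0.875 m from the base axis. Payload 6.4 kg.
Tool frame: the origin (TCP) lies at the very end of the fingers, on their centre line; the grasp point (between the pads) lies 19 mm behind it (grip_depth is the distance from the TCP to the grasp point, in m); x points along the fingers, z is the direction in which the jaws open and shut, and the axes are right-handed (so a half turn about x gives the same grasp; the last joint's range is limited). The gripper opens to 88 mm and grips with 3 to 60 N. Pads are 18 mm wide; open, the fingers measure 123 mm over their backs; the gripper's body (75 mm by 187 mm) begins 45 mm behind the grasp point.
Start: joints at [-1.347, 0.181, 1.607, -0, 1.354, -0.206], TCP at [0.24, -0.523, 0.239] pointing down, gripper open.
Joint ranges: [-2.99, 2.99], [-0.89, 2.07], [0.3, 2.58], [-1.14, 4.28], [0, 2.63], [-3.12, 3.12]. Speed limits (rad/s): [2.57, 2.57, 3.01, 3.14, 3.14, 3.14].

## Interface

Orientations are given as [roll, pitch, yaw] about the fixed x, y, z axes, in that order (R = Rz(yaw) Ry(pitch) Rx(roll)).
In Python, from plant import observe, snapshot, job_done, grip_depth gives the robot as it stands.
- The arm moves only by the shell command python3 -m pendant 'ROWS' [FORCE]. ROWS is JSON, a list of rows, each a list of 3 entries, a list of its own where there are three numbers: the shift along the tool's x, y, z in cm, then the turn, a rotation vector about the tool's x, y, z in rad, then the gripper command: -1 is shut, 1 is fully open, values between are in proportion. In form: [[[dx, dy, dz], [rx, ry, rz], jaw], ...]. A call has 1 to 5 rows; each row shifts and turns the commanded pose from where the row before left it, along the tool's axes as they then stand; what a row does not reach is not made up. A row lasts 1/8 s, in which the tool goes at most 62.5 mm and 10.7 degrees, less where a joint would pass 70% of its speed; a pose out of reach is approached as far as the arm can. A call with a gripper value outside its range is refused whole. The fingers move at their own pace and stop on an object; FORCE is the grip in N (left out, the last holds). Time passes only in rows, so rows that do not move let the fingers close. It gives the time, the measured TCP pose, the force and the opening at its end, in the units of the state.
- observe(): the state, without advancing time (a new reading comes with each control period).
- snapshot(name): name is "scene" or "top" or "wrist"; returns a dict with "frame" (420x560x3 uint8, red, green, blue), "fx", "fy", "cx", "cy" (pixels), "R" (3x3) and "t" (3): a world point X has camera coordinates R X + t; the wrist camera has in their place "hand_eye" (4x4, takes a point from camera to tool coordinates, whose origin is the TCP and whose axes are the tool frame's). Camera axes: x right, y down, z forward; pixel columns grow to the right and rows downward; lengths in m; the calibration is good to about 2 mm. The wrist camera is an equidistant fisheye: a pixel r from the principal point sees the ray r / f radians off the axis. A picture is of the moment at which its call begins: read the wrist's pose just before it. There is no depth.
- job_done(): hands the job in, once; it reports no verdict.
The state is a dict: "time": time; "joint_pos": joint angles; "qd": joint speeds; "tau": joint torques, N m; "eef_pos": TCP position; "orientation": TCP orientation; "force": force on the tool from outside, world axes, zero at the start; "moment": the same for the moment, N m; "width": finger opening in m.
Only numpy, scipy, OpenCV 4.12 (cv2) and the standard library are available. Lean on these libraries where they do the work, as an engineer would, in place of code of your own. Each camera call takes 0.05 s, during which the arm holds its last target. There are 200 camera calls.

## Working session

There is one attempt and no reset: what is moved stays moved. The work goes in short steps, Python scripts to look and compute and a shell command to move; the robot and the scene stay as the last step left them, time stands still between calls to the robot, and variables do not carry over. Pictures are saved under pics/ and viewed, on a budget of 10 in all, crops included, one or two more only if the job needs it, and the job is handed in when it is done.

```bash
ls; mkdir -p pics; python3 - <<'E'
from plant import *
import cv2,pickle
print(observe(), grip_depth)
for n in ("scene","top"):
    s=snapshot(n); pickle.dump(s,open(n+'.pkl','wb'))
    print(n,{k:v for k,v in s.items() if k!='frame'})
    cv2.imwrite(f'pics/{n}0.png',cv2.resize(s['frame'][:,:,::-1],(800,600),interpolation=cv2.INTER_CUBIC))
E
```

```text
pics
{'time': 0.0, 'joint_pos': array([-1.34728756e+00,  1.81543639e-01,  1.60798120e+00, -1.17270368e-05,
        1.35380542e+00, -2.06325083e-01]), 'qd': array([-9.42659485e-04,  9.53678159e-04, -1.01297887e-03,  9.89438512e-05,
       -4.54777511e-04, -8.78389884e-04]), 'tau': array([-5.40895835e-04, -4.33878136e+01, -3.41844213e+01,  7.02922815e-02,
        3.85898910e-02, -1.31424313e-04]), 'eef_pos': array([ 0.23949354, -0.52216823,  0.23782163]), 'orientation': array([2.94185562, 1.56905868, 1.80089568]), 'force': array([-0.12323536, -0.87959754, -0.50303658]), 'moment': array([-0.00469353, -0.01696423,  0.01866472]), 'width': 0.0882711425124918} 0.0187
scene {'fx': 529.1805415984815, 'fy': 529.1805415984815, 'cx': 278.89938754778467, 'cy': 208.054279579277, 'R': array([[ 0.66076231,  0.75058475, -0.00396269],
       [ 0.57871303, -0.51280635, -0.63413002],
       [-0.47800041,  0.41671595, -0.77321628]]), 't': array([-0.40148791, -0.24778764,  1.39914094])}
top {'fx': 380.7114225437513, 'fy': 380.7114225437513, 'cx': 278.6562895065331, 'cy': 213.44039245130654, 'R': array([[-5.24580184e-03, -9.99986199e-01, -2.87768548e-04],
       [-9.92409287e-01,  5.24141210e-03, -1.22867141e-01],
       [ 1.22866953e-01, -3.58952493e-04, -9.92423087e-01]]), 't': array([0.06808755, 0.5834568 , 0.75437737])}
```

View pics/scene0.png

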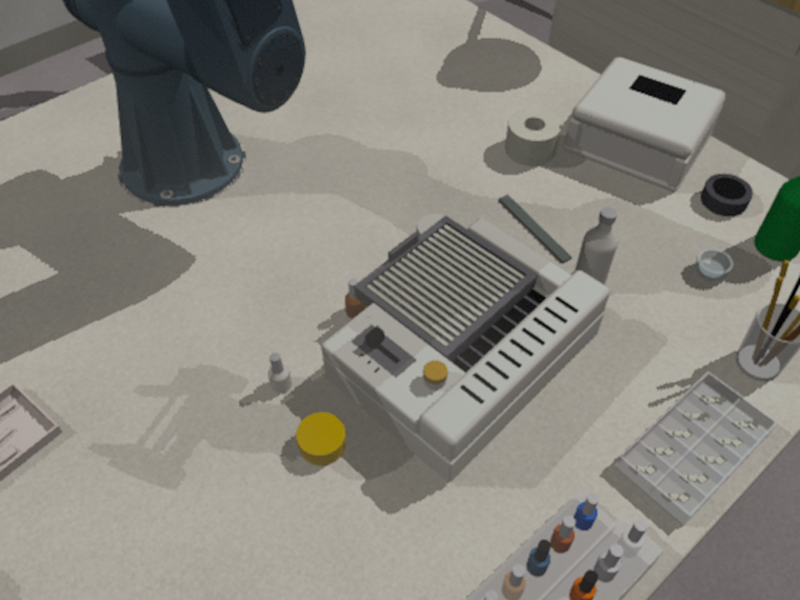

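View pics/top0.png

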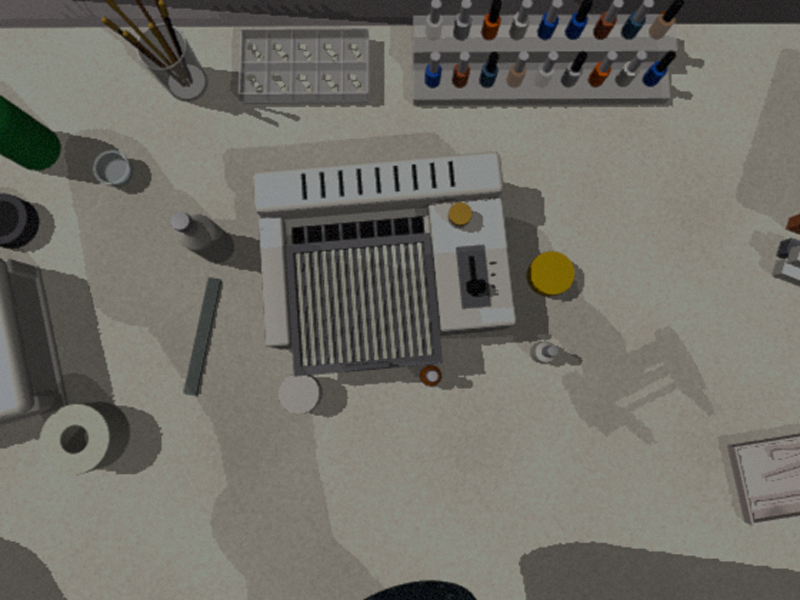

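The top view shows the collector with its front towards the robot. The deck's front-right corner is at about (513,325) and the front-left at (266,347). The lever cap is near (476,287), the tab at about (367,370), polish_a at (430,376) and the powder pot at (300,394). I'll enlarge it for pixel readings.

```bash
python3 - <<'E'
import cv2,pickle
s=pickle.load(open('top.pkl','rb'));f=s['frame'][100:290,165:415,::-1]
f=cv2.convertScaleAbs(f,alpha=1.3)
cv2.imwrite('pics/top0c.png',cv2.resize(f,None,fx=3.2,fy=3.2,interpolation=cv2.INTER_CUBIC)[:600])
E
```

```text
(no output)
```

View pics/top0c.png

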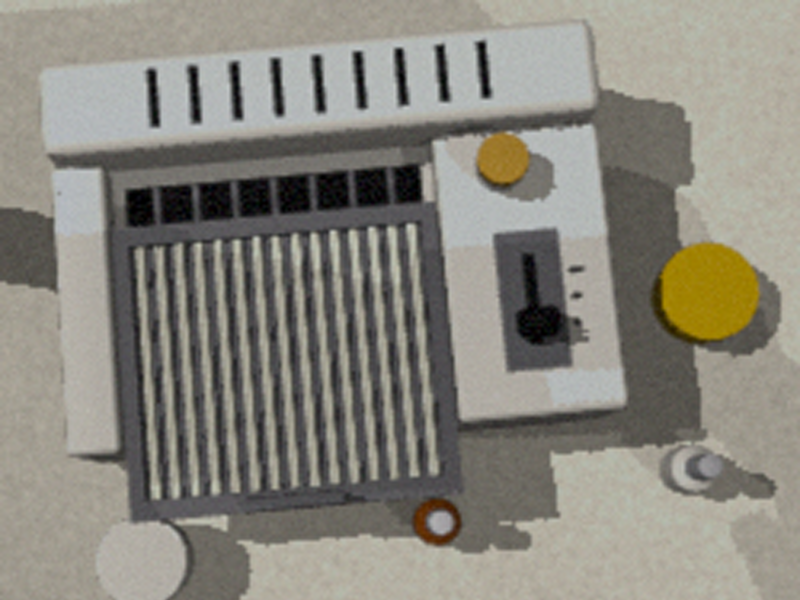

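The crop shows the deck front corners at (626,406), (461,420), (119,452) and (69,455), and the housing rear corners at (42,70) and (588,22). The cap is at (540,322). The cassette corners are (462,485), (134,520), (436,203) and (113,232). Polish_a is at (438,521) and the powder pot at (143,562).

```bash
cat > h.py <<'E'
import numpy as np,pickle
from scipy.optimize import least_squares
T=pickle.load(open('top.pkl','rb')); S=pickle.load(open('scene.pkl','rb'))
def proj(s,X):
    c=np.asarray(X)@s['R'].T+s['t']; return np.c_[s['fx']*c[:,0]/c[:,2]+s['cx'],s['fy']*c[:,1]/c[:,2]+s['cy']]
def back(s,uv,z):
    uv=np.atleast_2d(uv); d=np.c_[(uv[:,0]-s['cx'])/s['fx'],(uv[:,1]-s['cy'])/s['fy'],np.ones(len(uv))]@s['R']
    o=-s['R'].T@s['t']; return o+d*((z-o[2])/d[:,2])[:,None]
def w(p,o):
    o=np.asarray(o,float);c,s=np.cos(p[2]),np.sin(p[2])
    return np.c_[p[0]+c*o[:,0]-s*o[:,1],p[1]+s*o[:,0]+c*o[:,1],o[:,2]]
ct=lambda a:np.array(a)/3.2+[165,100]
E
python3 - <<'E'
from h import *
own=np.array([(-.12,-.17,.09),(-.12,-.067,.09),(-.12,.137,.09),(-.12,.17,.09),(.12,.17,.112),(.12,-.17,.112),(-.065,-.118,.114)])
px=ct([(626,406),(461,420),(119,452),(69,455),(42,70),(588,22),(540,322)])
r=least_squares(lambda p:(proj(T,w(p,own))-px).ravel(),[.55,0,0]); p=r.x
print('top fit',p,np.round(r.fun.reshape(-1,2),2).tolist())
# scene: right deck front corner, cap; housing rear right/left top
ow2=np.array([(-.12,-.17,.09),(.12,-.17,.112),(.12,.17,.112),(-.065,-.118,.114)])
px2=np.array([(325,348),(452,447),(607,290),(375,333)])*.7
r2=least_squares(lambda q:(proj(S,w(q,ow2))-px2).ravel(),p);print('scene fit',r2.x,np.round(r2.fun.reshape(-1,2),2).tolist())
np.save('p.npy',p)
c=back(T,ct([(462,485),(134,520),(436,203),(113,232)]),.088)
R=np.array([[np.cos(p[2]),-np.sin(p[2])],[np.sin(p[2]),np.cos(p[2])]])
print('cassette own',((c[:,:2]-p[:2])@R).round(4).tolist())
for n,q,z in(('polA',(438,521),.07),('powder',(143,562),.046),('gel',(708,291),.034),('glit',(502,158),.116),('polB',(706,466),.073)):
    b=back(T,ct([q]),z)[0];print(n,b.round(4),((b[:2]-p[:2])@R).round(4))
print('tab pt own from cassette; yaw deg',np.degrees(p[2]))
print('cap',w(p,[(-.065,-.118,.104)]), 'tabhome',w(p,[(-.12,.035,.09)]))
E
```

```text
top fit [0.65349575 0.084039   0.08199379] [[1.41, 1.24], [-0.32, 1.53], [0.54, 0.8], [-1.04, 1.36], [-2.46, -2.7], [1.67, -2.38], [0.2, -0.28]]
scene fit [0.6583686  0.08336582 0.09254715] [[-4.51, -1.53], [1.38, 0.05], [3.84, -1.44], [-0.76, 1.47]]
cassette own [[-0.1558, -0.0649], [-0.1595, 0.132], [0.0176, -0.0657], [0.0167, 0.1336]]
polA [0.4821 0.0202 0.07  ] [-0.176  -0.0496]
powder [0.4574 0.2042 0.046 ] [-0.1856  0.1359]
gel [ 0.6304 -0.1608  0.034 ] [-0.0431 -0.2421]
glit [ 0.6964 -0.0179  0.116 ] [ 0.0344 -0.1051]
polB [ 0.5146 -0.144   0.073 ] [-0.1571 -0.2159]
tab pt own from cassette; yaw deg 4.697898047905753
cap [[ 0.59837855 -0.03888819  0.104     ]] tabhome [[0.53103233 0.10909318 0.09      ]]
```

```bash
cat > k.py <<'E'
import sys; from h import *; from plant import observe
from scipy.spatial.transform import Rotation as Ro
def plan(own,yaw=None,p=np.load('p.npy')):
    o=observe(); R=Ro.from_euler('xyz',o['orientation']); M=R.as_matrix()
    yaw=p[2] if yaw is None else yaw
    best=None
    for sg in(1,-1):
        G=np.c_[[0,0,-1],sg*np.array([np.cos(yaw),np.sin(yaw),0]),sg*np.array([-np.sin(yaw),np.cos(yaw),0])]
        if np.linalg.det(G)<0: G[:,1]*=-1
        rv=Ro.from_matrix(M.T@G).as_rotvec()
        if best is None or np.linalg.norm(rv)<np.linalg.norm(best[0]): best=(rv,G)
    t=w(p,[own])[0]; d=t-o['eef_pos']
    b=R_=np.array([[np.cos(p[2]),-np.sin(p[2])],[np.sin(p[2]),np.cos(p[2])]])
    print('t',round(o['time'],2),'tcp',o['eef_pos'].round(4),'own',((o['eef_pos'][:2]-p[:2])@b).round(4),'F',o['force'].round(1),'w',round(o['width'],4),'q6',o['joint_pos'].round(2))
    print('target',t.round(4),'turn',best[0].round(4),'shift cm after turn',(best[1].T@d*100).round(2),'now',(M.T@d*100).round(2)); print('tool axes after (cols)\n',best[1].round(3))
if __name__=='__main__': plan([float(a) for a in sys.argv[1:4]])
E
python3 k.py -.195 .035 .2
```

```text
t 0.1 tcp [ 0.2395 -0.5222  0.2379] own [-0.4623 -0.5703] F [ 0.3  0.8 -0. ] w 0.0882 q6 [-1.35  0.18  1.61 -0.    1.35 -0.21]
target [0.4563 0.103  0.2   ] turn [ 0.3478 -0.0016 -0.    ] shift cm after turn [  3.79  26.73 -60.53] now [  3.88  45.76 -47.79]
tool axes after (cols)
 [[ 0.     0.997  0.082]
 [ 0.     0.082 -0.997]
 [-1.     0.    -0.   ]]
```

```bash
python3 -m pendant '[[[0,0,0],[0.174,0,0],-1],[[0,0,0],[0.174,0,0],-1],[[0.3,2.2,-5],[0,0,0],-1],[[0.3,2.2,-5],[0,0,0],-1],[[0.3,2.2,-5],[0,0,0],-1]]' 20
python3 -m pendant '[[[0.3,2.2,-5],[0,0,0],-1],[[0.3,2.2,-5],[0,0,0],-1],[[0.3,2.2,-5],[0,0,0],-1],[[0.3,2.2,-5],[0,0,0],-1],[[0.3,2.2,-5],[0,0,0],-1]]'
python3 k.py -.195 .035 .2
```

```text
time: 0.72
eef_pos: [0.2933, -0.366, 0.2291]
orientation: [-3.063, 1.57, 1.73]
force: [0.7, -0.4, -0.1]
width: 0.04
time: 1.35
eef_pos: [0.3825, -0.1079, 0.2146]
orientation: [1.106, 1.57, -0.384]
force: [0.3, -0.3, 0.4]
width: 0.0002
t 1.35 tcp [ 0.3825 -0.1079  0.2146] own [-0.2858 -0.1691] F [ 0.3 -0.3  0.4] w 0.0002 q6 [-0.58 -0.22  2.05  0.    1.31  0.91]
target [0.4563 0.103  0.2   ] turn [-0.0007  0.0002 -0.0003] shift cm after turn [  1.46   9.08 -20.41] now [  1.46   9.07 -20.42]
tool axes after (cols)
 [[ 0.     0.997  0.082]
 [ 0.     0.082 -0.997]
 [-1.     0.    -0.   ]]
```

```bash
python3 -m pendant '[[[0.4,2.2,-5.1],[0,0,0],-1],[[0.4,2.3,-5.1],[0,0,0],-1],[[0.4,2.3,-5.1],[0,0,0],-1],[[0.3,2.3,-5.1],[0,0,0],-1],[[0,0,0],[0,0,0],-1]]'
python3 k.py -.195 .035 .2
python3 - <<'E'
from plant import *
import cv2,pickle
o=observe();s=snapshot('wrist');s['pose']=(o['eef_pos'],o['orientation']);pickle.dump(s,open('w1.pkl','wb'))
print({k:v for k,v in s.items() if k!='frame'})
cv2.imwrite('pics/w1.png',cv2.resize(s['frame'][:,:,::-1],(800,600),interpolation=cv2.INTER_CUBIC))
E
```

```text
time: 1.98
eef_pos: [0.4562, 0.1043, 0.1991]
orientation: [-2.165, 1.569, 2.635]
force: [-0.2, -0.0, -0.3]
width: 0.0004
t 1.98 tcp [0.4562 0.1043 0.1991] own [-0.195   0.0364] F [-0.2 -0.  -0.3] w 0.0004 q6 [-0.03 -0.02  1.91  0.    1.26  1.45]
target [0.4563 0.103  0.2   ] turn [ 0.0055 -0.0008  0.0011] shift cm after turn [-0.09 -0.    0.14] now [-0.09 -0.    0.14]
tool axes after (cols)
 [[ 0.     0.997  0.082]
 [ 0.     0.082 -0.997]
 [-1.     0.    -0.   ]]
{'fx': 325.19226210127806, 'fy': 325.19226210127806, 'cx': 279.00343226272383, 'cy': 207.95195254876947, 'hand_eye': array([[ 2.20430182e-05, -2.86982253e-01,  9.57935899e-01,
        -1.46476357e-01],
       [-5.04362215e-04, -9.57935780e-01, -2.86982206e-01,
         7.42214324e-02],
       [ 9.99999873e-01, -4.76820717e-04, -1.65858801e-04,
        -3.11657486e-05],
       [ 0.00000000e+00,  0.00000000e+00,  0.00000000e+00,
         1.00000000e+00]]), 'pose': (array([0.4562002 , 0.10433972, 0.19907381]), array([-2.16474131,  1.56943578,  2.6351224 ]))}
```

View pics/w1.png

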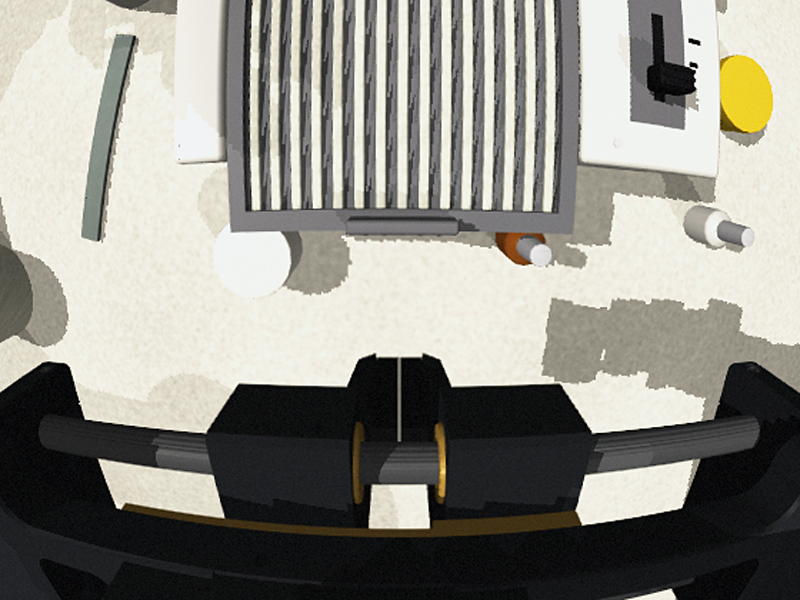

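The wrist view shows the tab's front top edge at row 235, columns 346–459. The deck front corners are at about (716,177), (581,163) and (178,162). The cap is at about (672,80). I'll fit these.

```bash
cat >> h.py <<'E'
from scipy.spatial.transform import Rotation as Ro
def wproj(s,X):
    M=Ro.from_euler('xyz',s['pose'][1]).as_matrix(); tl=(np.asarray(X)-s['pose'][0])@M
    H=s['hand_eye']; c=(tl-H[:3,3])@H[:3,:3]; r=np.hypot(c[:,0],c[:,1]); th=np.arctan2(r,c[:,2])
    return np.c_[s['cx']+s['fx']*th*c[:,0]/r, s['cy']+s['fy']*th*c[:,1]/r]
E
python3 - <<'E'
from h import *
W=pickle.load(open('w1.pkl','rb')); k=560/800; p0=np.load('p.npy')
own=np.array([(-.12,-.17,.09),(-.12,-.067,.09),(-.12,.137,.09),(-.12,.17,.09)])
px=np.array([(716,177),(581,163),(228,162),(178,162)])*k
r=least_squares(lambda p:(wproj(W,w(p,own))-px).ravel(),p0);print(r.x,(r.fun/k).reshape(-1,2).round(1).tolist())
ownT=np.array([(-.12,-.17,.09),(-.12,-.067,.09),(-.12,.137,.09),(-.12,.17,.09)]);pt=ct([(626,406),(461,420),(119,452),(69,455)])
r2=least_squares(lambda p:np.r_[(wproj(W,w(p,own))-px).ravel(),(proj(T,w(p,ownT))-pt).ravel()],p0);print('joint',r2.x,r2.fun.reshape(-1,2).round(1).tolist())
for p in(p0,r.x,r2.x):
    tab=least_squares(lambda a:(wproj(W,w(p,[(a[0],a[1]+.03,.105),(a[0],a[1]-.03,.105)]))-np.array([(346,235),(459,235)])*k).ravel(),[-.155,.035]).x
    print('tab own',tab.round(4),'cap box px',(wproj(W,w(p,[(-.065+a,-.118+b,z) for z in(.094,.114) for a in(-.008,.008) for b in(-.012,.012)]))/k).round(0).tolist())
# cassette yaw: front corners
E
```

```text
[0.6571112  0.0829029  0.08377325] [[5.1, 1.4], [2.4, -0.9], [-2.8, -2.0], [-3.4, 2.4]]
joint [0.65690175 0.08324037 0.0837153 ] [[3.3, 1.1], [1.3, -0.5], [-2.4, -1.1], [-2.7, 1.9], [1.9, -0.7], [0.2, -0.3], [1.1, -0.9], [-0.5, -0.3]]
tab own [-0.1589  0.0346] cap box px [[677.0, 102.0], [644.0, 96.0], [677.0, 77.0], [644.0, 70.0], [695.0, 99.0], [661.0, 92.0], [695.0, 72.0], [661.0, 65.0]]
tab own [-0.1623  0.0364] cap box px [[679.0, 96.0], [646.0, 90.0], [679.0, 71.0], [646.0, 64.0], [697.0, 93.0], [664.0, 86.0], [697.0, 67.0], [663.0, 59.0]]
tab own [-0.1621  0.036 ] cap box px [[679.0, 97.0], [646.0, 90.0], [678.0, 71.0], [646.0, 65.0], [697.0, 94.0], [663.0, 87.0], [696.0, 67.0], [663.0, 59.0]]
```

```bash
python3 -c "
import numpy as np;np.save('p.npy',[.6569,.0832,.0837])"
python3 -m pendant '[[[4.1,0,0.14],[0,0,0],-1],[[4.1,0,0],[0,0,0],-1],[[4.1,0,0],[0,0,0],-1],[[0,0.8,0],[0,0,0],-1],[[0,0.7,0],[0,0,0],-1]]'
python3 k.py -.172 .035 .075
```

```text
time: 2.65
eef_pos: [0.4731, 0.1, 0.0782]
orientation: [1.382, 1.569, -0.109]
force: [0.8, 0.1, 0.5]
width: 0.0008
t 2.65 tcp [0.4731 0.1    0.0782] own [-0.1817  0.0321] F [0.8 0.1 0.5] w 0.0008 q6 [-0.04  0.2   1.96 -0.    0.99  1.45]
target [0.4826 0.1037 0.075 ] turn [-0.0033  0.0004 -0.002 ] shift cm after turn [ 0.32  0.97 -0.29] now [ 0.32  0.97 -0.29]
tool axes after (cols)
 [[ 0.     0.996  0.084]
 [ 0.     0.084 -0.996]
 [-1.     0.    -0.   ]]
```

```bash
python3 -m pendant '[[[0.3,0.6,-0.3],[0,0,0],-1],[[0,0.6,0],[0,0,0],-1],[[0,0.6,0],[0,0,0],-1],[[0,0.6,0],[0,0,0],-1],[[0,0.6,0],[0,0,0],-1]]'
python3 -m pendant '[[[0,0.5,0],[0,0,0],-1],[[0,0.5,0],[0,0,0],-1],[[0,0.2,0],[0,0,0],-1],[[0,0.2,0],[0,0,0],-1],[[0,0,0],[0,0,0],-1]]'
python3 k.py -.129 .035 .075
```

```text
time: 3.28
eef_pos: [0.5004, 0.1066, 0.0742]
orientation: [-1.569, 1.568, -3.057]
force: [-6.0, -0.8, 6.5]
width: 0.0003
time: 3.9
eef_pos: [0.5148, 0.1077, 0.0741]
orientation: [-1.641, 1.57, -3.129]
force: [-5.4, -0.6, 5.0]
width: 0.0002
t 3.9 tcp [0.5148 0.1077 0.0741] own [-0.1396  0.0363] F [-5.4 -0.6  5. ] w 0.0002 q6 [-0.02  0.29  1.85 -0.    1.01  1.47]
target [0.5254 0.1073 0.075 ] turn [-0.0015 -0.0001  0.0008] shift cm after turn [-0.09  1.06  0.13] now [-0.09  1.06  0.13]
tool axes after (cols)
 [[ 0.     0.996  0.084]
 [ 0.     0.084 -0.996]
 [-1.     0.    -0.   ]]
```

```bash
python3 -m pendant '[[[0,0.2,0],[0,0,0],-1],[[0,0.2,0],[0,0,0],-1],[[0,0.2,0],[0,0,0],-1],[[0,0.1,0],[0,0,0],-1],[[0,0,0],[0,0,0],-1]]'
python3 k.py -.129 .035 .075
```

```text
time: 4.53
eef_pos: [0.5216, 0.1082, 0.074]
orientation: [-1.62, 1.57, -3.109]
force: [-5.6, -0.7, 4.1]
width: 0.0004
t 4.53 tcp [0.5216 0.1082 0.074 ] own [-0.1327  0.0362] F [-5.6 -0.7  4.1] w 0.0004 q6 [-0.02  0.3   1.83 -0.    1.01  1.47]
target [0.5254 0.1073 0.075 ] turn [-0.0016 -0.0001  0.001 ] shift cm after turn [-0.1   0.37  0.12] now [-0.1   0.37  0.12]
tool axes after (cols)
 [[ 0.     0.996  0.084]
 [ 0.     0.084 -0.996]
 [-1.     0.    -0.   ]]
```

```bash
python3 -m pendant '[[[0,0.1,0],[0,0,0],-1],[[0,0.1,0],[0,0,0],-1],[[0,0.1,0],[0,0,0],-1],[[0,0.1,0],[0,0,0],-1],[[0,0,0],[0,0,0],-1]]'
python3 k.py -.129 .035 .075 | head -1
```

```text
time: 5.15
eef_pos: [0.5235, 0.1084, 0.0739]
orientation: [-1.547, 1.565, -3.035]
force: [-14.0, -2.0, 12.5]
width: 0.0004
t 5.15 tcp [0.5235 0.1084 0.0739] own [-0.1308  0.0362] F [-14.   -2.   12.5] w 0.0004 q6 [-0.02  0.31  1.82 -0.    1.02  1.47]
```

```bash
python3 -m pendant '[[[0,0.1,0],[0,0,0],-1],[[0,0.1,0],[0,0,0],-1],[[0,0.1,0],[0,0,0],-1],[[0,0,0],[0,0,0],-1]]'
python3 k.py -.129 .035 .075 | head -1
python3 - <<'E'
from plant import *
import cv2,pickle
o=observe();s=snapshot('wrist');s['pose']=(o['eef_pos'],o['orientation']);pickle.dump(s,open('w2.pkl','wb'))
cv2.imwrite('pics/w2.png',cv2.resize(s['frame'][:,:,::-1],(800,600),interpolation=cv2.INTER_CUBIC))
E
```

```text
time: 5.65
eef_pos: [0.5235, 0.1084, 0.0736]
orientation: [-1.545, 1.558, -3.033]
force: [-27.0, -4.1, 22.8]
width: 0.0003
t 5.65 tcp [0.5235 0.1084 0.0736] own [-0.1309  0.0363] F [-27.   -4.1  22.8] w 0.0003 q6 [-0.02  0.31  1.82 -0.    1.02  1.47]
```

View pics/w2.png

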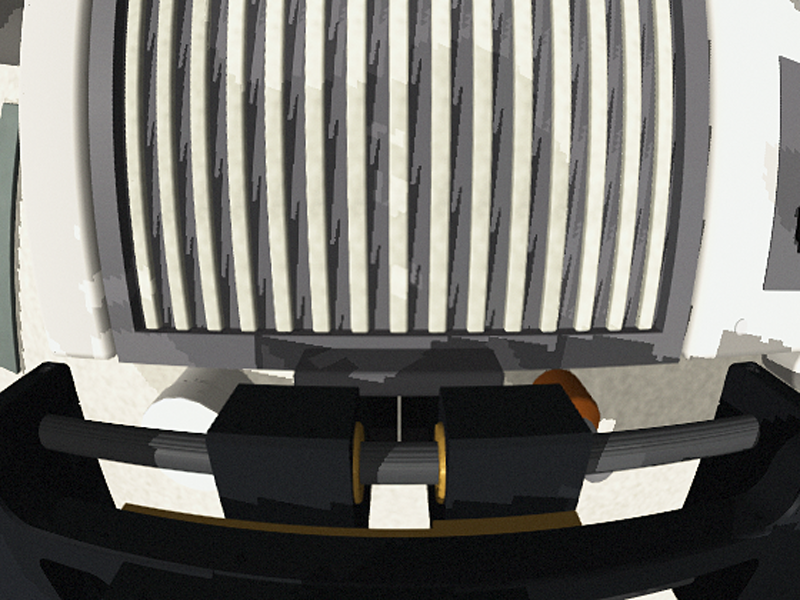

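The arm stalled at 27 N with the cassette front flush (row 362 against the collector front at about 357). The cassette is against its stop, so I'll retract, rise and check from above.

```bash
python3 -m pendant '[[[0,-1.2,0],[0,0,0],-1],[[0,-1.2,0],[0,0,0],-1],[[0,-1.2,0],[0,0,0],-1],[[-5,0,0],[0,0,0],-1],[[-5,0,0],[0,0,0],-1]]'
python3 -m pendant '[[[-1,0,3],[0,0,0],-1],[[0,0,4],[0,0,0],-1],[[0,0,4],[0,0,0],-1],[[0,0,3],[0,0,0],-1],[[0,0,0],[0,0,0],-1]]'
python3 k.py -.10 -.118 .099
python3 - <<'E'
from plant import *
import cv2,pickle
o=observe();s=snapshot('wrist');s['pose']=(o['eef_pos'],o['orientation']);pickle.dump(s,open('w3.pkl','wb'))
cv2.imwrite('pics/w3.png',cv2.resize(s['frame'][:,:,::-1],(800,600),interpolation=cv2.INTER_CUBIC))
E
```

```text
time: 6.32
eef_pos: [0.4922, 0.1057, 0.1744]
orientation: [-1.729, 1.57, 3.065]
force: [0.5, -0.0, 0.0]
width: 0.0005
time: 6.95
eef_pos: [0.5045, -0.0355, 0.1838]
orientation: [0.973, 1.57, -0.519]
force: [0.2, 0.3, 0.4]
width: 0.0005
t 6.95 tcp [ 0.5045 -0.0355  0.1838] own [-0.1618 -0.1055] F [0.2 0.3 0.4] w 0.0005 q6 [-0.31  0.08  1.83 -0.    1.22  1.19]
target [ 0.5671 -0.0427  0.099 ] turn [-0.005   0.0004 -0.0005] shift cm after turn [8.48 6.18 1.25] now [8.48 6.18 1.21]
tool axes after (cols)
 [[ 0.     0.996  0.084]
 [ 0.     0.084 -0.996]
 [-1.     0.    -0.   ]]
```

View pics/w3.png

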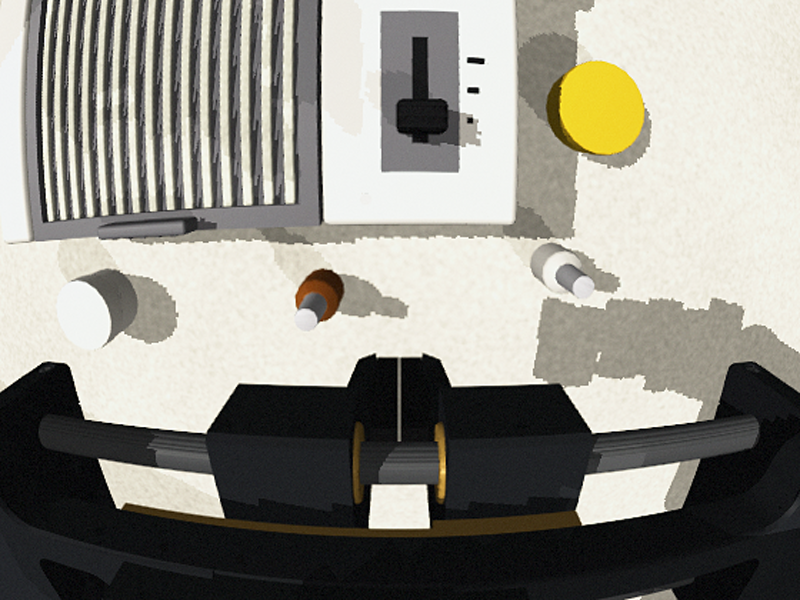

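The wrist view shows the cassette frame front (322,223) level with the deck front (325,223), so it is home. The lever cap is at columns 397–447, rows 98–134, still at off. I'll check the lever offset.

```bash
python3 - <<'E'
from h import *
W=pickle.load(open('w3.pkl','rb')); k=.7; p=np.load('p.npy')
pr=lambda o:(wproj(W,w(p,o))/k).round(0).tolist()
print('capbox',pr([(-.065+a,-.118+b,z) for z in(.094,.114) for a in(-.008,.008) for b in(.012,-.012)]))
print('deck',pr([(-.12,-.067,.09),(-.12,-.17,.09)]),'cassette FR home',pr([(-.12,-.065,.088)]),'tab front top L/R home',pr([(-.12,.065,.105),(-.12,.005,.105)]))
a=least_squares(lambda a:(wproj(W,w(p,[(a[0],a[1]+.012,.114),(a[0],a[1]-.012,.114)]))-np.array([(398,133),(447,132)])*k).ravel(),[-.07,-.118]).x;print('cap front face centre own',a)
E
```

```text
capbox [[399.0, 133.0], [447.0, 134.0], [398.0, 102.0], [446.0, 103.0], [399.0, 131.0], [451.0, 131.0], [398.0, 97.0], [451.0, 97.0]]
deck [[325.0, 225.0], [519.0, 225.0]] cassette FR home [[322.0, 225.0]] tab front top L/R home [[99.0, 240.0], [188.0, 234.0]]
cap front face centre own [-0.07374461 -0.1169436 ]
```

```bash
python3 -m pendant '[[[0,3,1.2],[0,0,0],-1],[[2,2.8,0],[0,0,0],-1],[[3.5,0,0],[0,0,0],-1],[[2.5,0,0],[0,0,0],-1],[[0,0,0],[0,0,0],-1]]'
python3 k.py -.083 -.118 .099
```

```text
time: 7.62
eef_pos: [0.5613, -0.0392, 0.1015]
orientation: [-1.989, 1.566, 2.807]
force: [-0.0, 0.1, -0.1]
width: 0.0007
t 7.62 tcp [ 0.5613 -0.0392  0.1015] own [-0.1055 -0.114 ] F [-0.   0.1 -0.1] w 0.0007 q6 [-0.28  0.32  1.74  0.    1.09  1.21]
target [ 0.5841 -0.0413  0.099 ] turn [-0.0006 -0.0021  0.0047] shift cm after turn [0.25 2.25 0.4 ] now [0.24 2.25 0.4 ]
tool axes after (cols)
 [[ 0.     0.996  0.084]
 [ 0.     0.084 -0.996]
 [-1.     0.    -0.   ]]
```

```bash
python3 -m pendant '[[[0.2,0.6,0.4],[0,0,0],-1],[[0,0.6,0],[0,0,0],-1],[[0,0.6,0],[0,0,0],-1],[[0,0.4,0],[0,0,0],-1],[[0,0.4,0],[0,0,0],-1]]'
python3 -m pendant '[[[0,0.4,0],[0,0,0],-1],[[0,0.4,0],[0,0,0],-1],[[0,0.4,0],[0,0,0],-1],[[0,0.4,0],[0,0,0],-1],[[0,0,0],[0,0,0],-1]]'
python3 k.py -.0505 -.118 .099
```

```text
time: 8.25
eef_pos: [0.5878, -0.0431, 0.102]
orientation: [-1.589, 1.566, -3.077]
force: [-9.3, -0.8, 8.7]
width: 0.0005
time: 8.88
eef_pos: [0.606, -0.0416, 0.1017]
orientation: [1.528, 1.57, 0.039]
force: [-0.6, -0.4, -0.5]
width: 0.0004
t 8.88 tcp [ 0.606  -0.0416  0.1017] own [-0.0612 -0.1201] F [-0.6 -0.4 -0.5] w 0.0004 q6 [-0.26  0.4   1.62  0.    1.11  1.23]
target [ 0.6164 -0.0386  0.099 ] turn [-0.002   0.     -0.0006] shift cm after turn [ 0.27  1.07 -0.21] now [ 0.28  1.06 -0.21]
tool axes after (cols)
 [[ 0.     0.996  0.084]
 [ 0.     0.084 -0.996]
 [-1.     0.    -0.   ]]
```

```bash
python3 -m pendant '[[[0,0.3,0],[0,0,0],-1],[[0,0.3,0],[0,0,0],-1],[[0,0.2,0],[0,0,0],-1],[[0,0.2,0],[0,0,0],-1],[[0,0,0],[0,0,0],-1]]'
python3 k.py -.0505 -.118 .099|head -2
```

```text
time: 9.5
eef_pos: [0.6153, -0.0408, 0.1016]
orientation: [-1.672, 1.57, 3.122]
force: [-3.4, 0.5, 2.1]
width: 0.0009
t 9.5 tcp [ 0.6153 -0.0408  0.1016] own [-0.0518 -0.1201] F [-3.4  0.5  2.1] w 0.0009 q6 [-0.26  0.42  1.6  -0.    1.12  1.23]
target [ 0.6164 -0.0386  0.099 ] turn [-0.0018 -0.0001  0.0007] shift cm after turn [ 0.26  0.13 -0.21] now [ 0.26  0.13 -0.21]
```

```bash
python3 -m pendant '[[[0,0.1,0],[0,0,0],-1],[[0,0.1,0],[0,0,0],-1],[[0,0.1,0],[0,0,0],-1],[[0,0.1,0],[0,0,0],-1],[[0,0,0],[0,0,0],-1]]'
python3 k.py -.0505 -.118 .099|head -1
```

```text
time: 10.12
eef_pos: [0.6156, -0.0407, 0.1015]
orientation: [-1.647, 1.562, -3.136]
force: [-19.2, -1.2, 12.4]
width: 0.0007
t 10.12 tcp [ 0.6156 -0.0407  0.1015] own [-0.0515 -0.12  ] F [-19.2  -1.2  12.4] w 0.0007 q6 [-0.26  0.43  1.59 -0.    1.13  1.23]
```

That is the hard stop, at 19 N with no further travel and the position as expected. I'll back off, rise and check.

```bash
python3 -m pendant '[[[0,-1,0],[0,0,0],-1],[[0,-1.3,0],[0,0,0],-1],[[-2,-0.5,0],[0,0,0],-1],[[-4,0,0],[0,0,0],-1],[[-4,-2,0],[0,0,0],-1]]'
python3 -m pendant '[[[0,-3,0],[0,0,0],-1],[[0,-2,0],[0,0,0],-1],[[0,0,0],[0,0,0],-1]]'
python3 - <<'E'
from plant import *
from h import *
import cv2
o=observe();s=snapshot('wrist');s['pose']=(o['eef_pos'],o['orientation']);pickle.dump(s,open('w4.pkl','wb'))
p=np.load('p.npy')
for q in(0,.016,.032):print(q,(wproj(s,w(p,[(-.073+q,-.106,.114),(-.073+q,-.13,.114)]))/.7).round(0).tolist())
print('cassette FR home',(wproj(s,w(p,[(-.12,-.065,.088),(-.12,-.067,.09),(-.12,.065,.105),(-.12,.005,.105)]))/.7).round(0).tolist())
cv2.imwrite('pics/w4.png',cv2.resize(s['frame'][:,:,::-1],(800,600),interpolation=cv2.INTER_CUBIC))
s=snapshot('top');cv2.imwrite('pics/top4.png',cv2.resize(s['frame'][:,:,::-1],(800,600),interpolation=cv2.INTER_CUBIC))
E
```

```text
time: 10.75
eef_pos: [0.5725, -0.0446, 0.2045]
orientation: [1.314, 1.568, -0.175]
force: [0.1, 0.0, 0.3]
width: 0.0005
time: 11.12
eef_pos: [0.5216, -0.0486, 0.2034]
orientation: [1.23, 1.568, -0.259]
force: [-0.2, 0.9, 0.8]
width: 0.0003
0 [[370.0, 165.0], [418.0, 165.0]]
0.016 [[370.0, 134.0], [418.0, 134.0]]
0.032 [[370.0, 103.0], [418.0, 102.0]]
cassette FR home [[304.0, 248.0], [306.0, 249.0], [102.0, 260.0], [183.0, 257.0]]
```

View pics/w4.png

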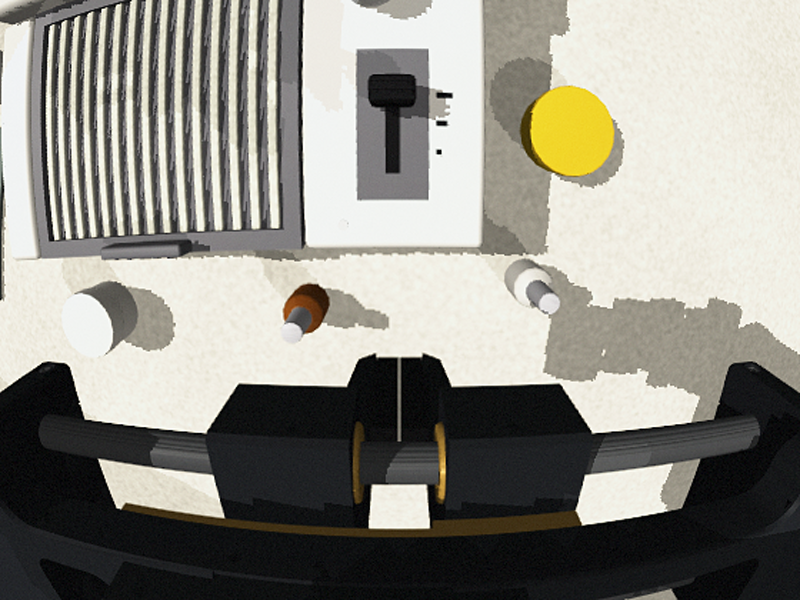

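View pics/top4.png

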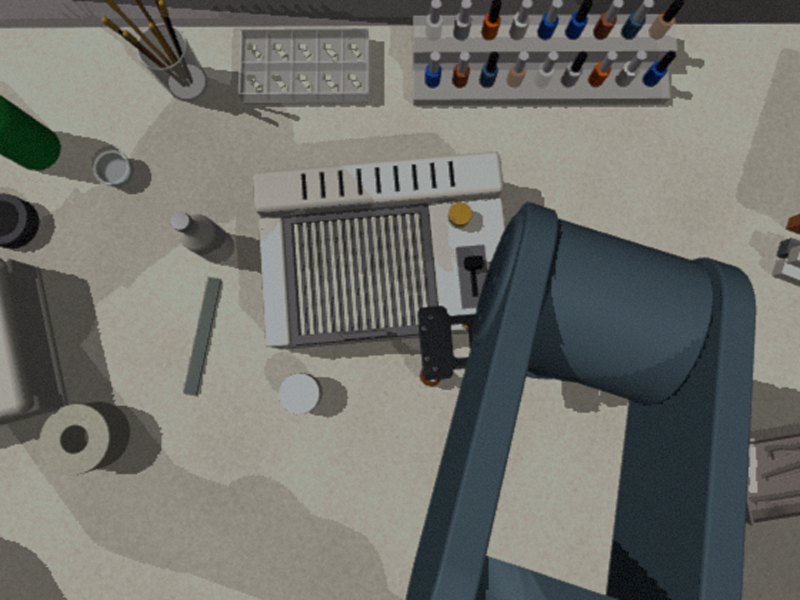

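The cap's front edge is at row ~105, where 103 was predicted for high and 134 for low. The cassette's front right corner sits at (303,248), where home was predicted at (304,248), so it is flush. The pots, bottles and file that show in the top view are at their starting pixels. The arm is clear at z = 0.20.

```bash
python3 -c "
from plant import *
o=observe();print(o['time'],o['force'].round(1));print(job_done())"
```

```text
11.225 [ 0.5 -0.3 -0.4]
the job is handed in; nothing more can be done
None
```

The job is done and handed in at 11.2 s: the filter cassette is fully home, and the speed lever was then pushed to high. Both were pushed with the closed fingertips, and neither was gripped or lifted.

- **Cassette:** I pushed it in about 40 mm, until the arm stalled at 27 N forwards against the rear wall. The last wrist picture shows its front flush with the collector, within about a pixel of the predicted home position.
- **Lever:** I pushed it past low to the hard stop, where it stalled at 19 N. After I backed off, the cap's front edge was at row 105, against 103 predicted for high and 134 for low.
- **Other objects:** those I could see in the last pictures look unmoved. In the final top view the arm hides polish_b and gel_pot and nearly all of polish_a; all three are standing in the wrist view. The arm finished clear at z = 0.20 m with no contact force.

**Checks that disagreed:**
- My first fit of the collector from the top camera was about 3 mm off in x. I corrected it with a wrist picture before pushing.
- Both stops came 1–2 mm short of the calculated points, within the camera calibration.
- Up to 23 N of upward force on the tool showed while it pressed against the cassette stop. That means the fingers were pressing the tab down, not lifting it.

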